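# Fit the lug and hold the mould board against the sprung stop

### The job

Put the blue square lug into the pocket of the dark mould board and press it right down until its blue body is flush; then slide the board along the jig against the pale cleat on the sprung stop and keep pushing so that the pointer stays in the green band, as my third hand while I drive the screws. Finish while still holding that steady push, do not let go, and never let the pointer reach the red. Leave the other things on the table where they are.

Things in the scene. Friction and masses are not known exactly. Their poses are not given: they have to be found in the camera images.
- jig: Fixed plywood jig, base 360 x 130 x 12 mm (its x from -192 to +168 mm). Origin at table level, z up; x axis = push direction, towards the sprung stop. Two pale rails (x -180 to +45 mm, tops 32 mm above the table) form a channel 94 mm wide about y = 0, in which the board slides on the base (12 mm above the table).
- scale (a point): Centre of the top of the grey spring housing (60 along x, 64 mm wide, top 52 mm above the table, fixed on the jig's +x end): coloured scale, going away from the channel white, green, yellow, red, under a black pointer bar
- board: Loose dark wooden mould board, 150 (x) x 90 (y) x 30 (z) mm, 0.2 to 0.4 kg, lying in the jig's channel with 2 mm play either side, its front end 40 to 60 mm short of the cleat. Origin at the centre of its underside; its x axis points the same way as the jig's (to the stop). Its top is 42 mm above the table.
- pocket (a point): Centre of the floor of the square pocket in the board's top: pocket 40 x 40 mm, 18 mm deep, sides parallel to the board's, mouth edges bevelled 2 mm; centre 25 mm from the board's centre towards the stop. The floor is 12 mm above the board's underside.
- push_face (a point): Centre of the board's rear end face (90 x 30 mm, facing away from the stop), 15 mm above the board's underside: the place to push, in the direction of the jig's x axis.
- lug: Loose lug: blue square body 36 x 36 x 18 mm with a bare aluminium square stud 16 x 16 x 26 mm upright on its centre, sides parallel to the body's (44 mm high in all, about 0.09 kg). Origin at the centre of its underside, z up. It fits the pocket any of four ways round; seated, its origin is at the pocket floor's centre and the body's top is flush with the board's.
- stop (a joint): Travel of the sprung stop in m along the jig's x axis: 0 at rest, grows as the cleat is pushed back (800 N per m, 32 mm at most). The black pointer bar moves with it over the scale: white 0 to 0.010, green 0.010 to 0.020 (8 to 16 N), yellow 0.020 to 0.026, red from 0.026.
- cleat_face (a point): Centre of the front face of the pale wooden cleat (110 wide, 36 mm high, 12 mm thick, lower edge 14 mm above the table) carried upright by the sprung stop; at rest it lies at jig x = +60 mm, and it moves with the stop. Board's front end must bear on it.
- plug: Bystander that must stay: round brass plug, 48 mm across, 18 mm high, with a dark square stud like the lug's (16 mm, 44 mm high in all). Origin at the centre of its underside.
- big_lug: Bystander that must stay: yellow square lug, 50 x 50 x 18 mm, with an aluminium stud like the blue one's (44 mm high in all), too large for the pocket. Origin at the centre of its underside.
- vase: Bystander: green glazed cup-shaped vase, 70 mm across, 110 mm high, upright. Origin at the centre of its underside.
- glue: Bystander: white glue bottle with orange cap, 60 mm across, 160 mm high, upright. Origin at the centre of its underside.
- driver: Bystander: orange-handled screwdriver lying on the table, about 200 mm long, its x axis along it.
- tin: Bystander: shallow steel bowl for screws, 90 mm across, 40 mm high. Origin at the centre of its underside.
Not all that is in view belongs to the job. Of the things like the board, leave any that is purple; of the rest the larger one is meant.

How it is judged:
By the outcome, as a careful person would: the job done as asked, in the order asked, and still so for the second after the job is handed in, while the arm keeps its last pose, push and grip.
It also fails if it takes over 64 s, if anything falls off the work surface, if the arm or the gripper's body presses on something with over 40 N, if the wrist force passes 120 N, or if a joint passes its speed limit or range.

### The arm

A 7-joint arm with a two-finger parallel gripper is mounted at the origin on the work surface. World frame = base frame: x ahead of the robot, y to its left, z up, the work surface at z = 0. Lengths are in m, angles in rad, forces in N, time in s.
With the tool pointing down it reaches from about 0.4 to 0.85 m from the base axis. Payload 10.4 kg.
Tool frame: the origin (TCP) lies on the mounting face of the last link; the fingertips stand r.tips_ahead ahead of it and the grasp point (between the pads) lies 164 mm ahead of it (r.tips_ahead is the distance from the TCP to the fingertips, in m); z points along the fingers, y is the line along which they close (so a half turn about z gives the same grasp; the last joint's range is limited). The gripper opens to 87 mm and grips with 3 to 60 N. Pads are 19 mm wide; open, the fingers measure 117 mm over their backs; the gripper's body (75 mm by 190 mm) begins 51 mm behind the grasp point.
Start: joints at [1.127, 0.332, -0.065, 1.46, 0.022, 1.35, -0.088], TCP at [0.255, -0.57, 0.405] pointing down, gripper open.
Joint ranges: [-2.6, 2.6], [-0.5, 2.12], [-1.47, 1.34], [0.16, 2.42], [-1.27, 4.41], [0.06, 2.06], [-2.6, 2.6]. Speed limits (rad/s): [2.22, 2.22, 2.79, 2.79, 3.14, 3.14, 3.14].

### API

Orientations are given as a unit quaternion [x, y, z, w].
In Python, from bench import telemetry, imaging, job, r gives the robot as it stands.
- The arm moves only by the tool move_arm, never from a script. Its argument "steps" is a list of rows, each an object of numbers: "dx", "dy", "dz": the shift along the tool's x, y, z in cm; "spin": the turn about the tool's z in rad. In form: [{"dx": .., "dy": .., "dz": .., "spin": ..}, ...]. A call has 1 to 12 rows; each row shifts and turns the commanded pose from where the row before left it, along the tool's axes as they then stand; what a row does not reach is not made up. A row lasts 1/10 s, in which the tool goes at most 50 mm and 8.59 degrees, less where a joint would pass 70% of its speed; a pose out of reach is approached as far as the arm can. A call with a gripper value outside its range is refused whole. "claw" is the finger opening in cm, from 0 to 8.7, set as the call begins (left out, the last holds). The fingers move at their own pace and stop on an object; "squeeze" is the grip in N (left out, the last holds). Time passes only in rows, so rows that do not move let the fingers close. It gives the time, the measured TCP pose, the force, the opening and the grip force at its end, in the units of the state.
- telemetry.read_state(): the state, without advancing time (a new reading comes with each control period).
- imaging.camera(name): name is "side" or "top" or "wrist"; returns a dict with "img" (384x512x3 uint8, red, green, blue), "camera_matrix" (3x3 intrinsics, pixels), "R" (3x3) and "t" (3): a world point X has camera coordinates R X + t. Camera axes: x right, y down, z forward; pixel columns grow to the right and rows downward; lengths in m; the calibration is good to about 2 mm. A picture is of the moment at which its call begins. There is no depth.
- job.close_job(): hands the job in; it is judged then, once.
The state is a dict: "time": time; "joint_positions": joint angles; "joint_vel": joint speeds; "joint_torque": joint torques, N m; "ee_pos": TCP position; "eef_rot": TCP orientation; "ft_force": force on the tool from outside, world axes, zero at the start; "torque": the same for the moment, N m; "width": finger opening in m; "grip_force": force on a finger pad.
Only numpy, scipy, OpenCV 4.12 (cv2) and the standard library are available. Lean on these libraries where they do the work, as an engineer would, in place of code of your own. Each camera call takes 0.05 s, during which the arm holds its last target. There are 200 camera calls.

## Working session

There is one attempt and no reset: what is moved stays moved. The work goes in short steps, Python scripts to look and compute and a tool call to move; the robot and the scene stay as the last step left them, time stands still between calls to the robot, and variables do not carry over. Pictures are saved under pics/ and viewed, at most 10 in all, crops included, and the job is handed in when it is done.

Besides the shell and the picture viewer there is one more tool, called after ">>>" by a JSON object that holds its "method" and its "body", one argument or row to a line. move_arm: Moves the arm, as the interface text tells. Its arguments: {"type":"object","properties":{"steps":{"type":"array","items":{"type":"object","properties":{"dx":{"type":"number"},"dy":{"type":"number"},"dz":{"type":"number"},"spin":{"type":"number"}}}},"claw":{"type":"number"},"squeeze":{"type":"number"}},"required":["steps"]}

```bash
mkdir -p pics; ls; python3 - <<'E'
from bench import telemetry, imaging, job, r
import cv2,numpy as np
s=telemetry.read_state();print(s,r.tips_ahead)
np.set_printoptions(precision=4,suppress=True)
for n in("top","side"):
    c=imaging.camera(n);cv2.imwrite(f"pics/{n}0.png",c["img"][:,:,::-1]);print(n,c["camera_matrix"],c["R"],c["t"], -c["R"].T@c["t"])
E
```

```text
pics
{'time': 0.0, 'joint_positions': array([ 1.12736905,  0.33289059, -0.06470123,  1.46093256,  0.02161312,
        1.34987363, -0.08851485]), 'joint_vel': array([ 0.00036529, -0.00039872, -0.00272746,  0.00039777,  0.0004269 ,
        0.00030908, -0.00079897]), 'joint_torque': array([-8.51770474e-04, -6.23252606e+01,  2.40610231e-02, -3.89899206e+01,
       -6.15008874e-02,  3.98011459e-02,  2.14385891e-04]), 'ee_pos': array([ 0.25527821, -0.57035858,  0.40394625]), 'eef_rot': array([ 9.77943317e-01,  2.08869270e-01, -1.84006380e-04, -6.79595521e-04]), 'ft_force': array([-0.39573149, -0.28420911, -0.86077889]), 'torque': array([ 0.02027925, -0.00903871, -0.05175475]), 'grip_force': 0.0, 'width': 0.08697047759239716} 0.1822
top [[436.1955   0.     255.7783]
 [  0.     436.1955 193.3491]
 [  0.       0.       1.    ]] [[ 0.0102 -0.9999 -0.0121]
 [-0.9984 -0.0095 -0.055 ]
 [ 0.0549  0.0127 -0.9984]] [-0.0051  0.5244  1.4777] [ 0.4426 -0.0188  1.5042]
side [[482.0228   0.     252.9869]
 [  0.     482.0228 195.2647]
 [  0.       0.       1.    ]] [[-0.9305 -0.3659  0.0176]
 [-0.1967  0.4585 -0.8667]
 [ 0.309  -0.8099 -0.4986]] [0.4708 0.1888 1.3196] [0.0674 1.1544 0.8132]
```

View pics/top0.png

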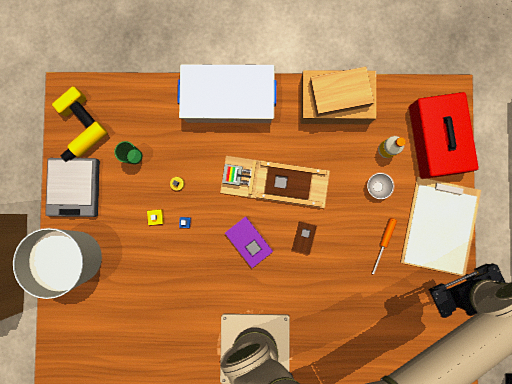

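View pics/side0.png

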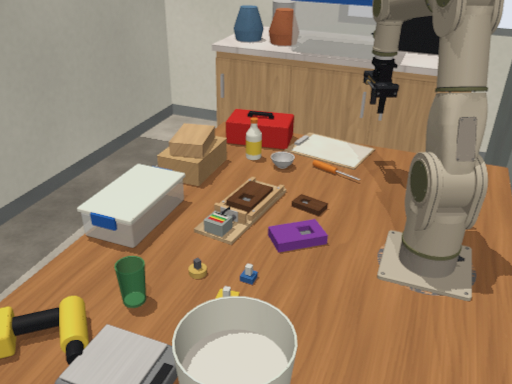

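The top view shows the dark brown board in the jig at about (283,183), with the sprung stop's scale to its left at (238,175). The blue lug is at (185,223), the yellow big lug at (155,217) and the brass plug at (177,184). The purple board at (248,242) and the small brown board at (304,237) are decoys. The jig's x axis points left in the image, roughly world +y.

```bash
cat > h.py <<'E'
from bench import telemetry, imaging, job, r
import cv2,numpy as np
from scipy.spatial.transform import Rotation as Rn
np.set_printoptions(precision=4,suppress=True)
def ray(c,uv,z):
    uv=np.atleast_2d(np.float64(uv)); d=np.c_[uv,np.ones(len(uv))]@np.linalg.inv(c["camera_matrix"]).T@c["R"]
    o=-c["R"].T@c["t"]; return o+d*((z-o[2])/d[:,2])[:,None]
def proj(c,X):
    p=(c["R"]@np.atleast_2d(X).T).T+c["t"]; p=p@c["camera_matrix"].T; return p[:,:2]/p[:,2:]
def hsv(c): return cv2.cvtColor(c["img"],cv2.COLOR_RGB2HSV)
def blobs(m,amin=20):
    cs,_=cv2.findContours(m.astype(np.uint8),cv2.RETR_EXTERNAL,cv2.CHAIN_APPROX_NONE)
    return sorted([c for c in cs if cv2.contourArea(c)>=amin],key=cv2.contourArea,reverse=True)
def rect(c,ct,z):
    P=ray(c,ct[:,0,:].astype(float),z)[:,:2]; (x,y),(w,h),a=cv2.minAreaRect((P*1000).astype(np.float32)); return np.array([x,y,w,h,a])
def save(c,n,crop=None,f=1):
    im=c["img"][:,:,::-1]
    if crop: im=im[crop[1]:crop[3],crop[0]:crop[2]]
    cv2.imwrite("pics/"+n,cv2.resize(im,None,fx=f,fy=f,interpolation=cv2.INTER_CUBIC))
def tool():
    s=telemetry.read_state(); return s,Rn.from_quat(s["eef_rot"]).as_matrix()
E
python3 - <<'E'
from h import *
c=imaging.camera("top");H=hsv(c)
b=(H[...,0]>100)&(H[...,0]<125)&(H[...,1]>130)&(H[...,2]>60)
for ct in blobs(b,8)[:5]: print("blue",cv2.boundingRect(ct),rect(c,ct,.018))
d=(H[...,2]<110)&(H[...,0]<20)
d[:,:230]=0;d[:160]=0;d[210:]=0;d[:,345:]=0
for ct in blobs(d,30)[:5]: print("dark",cv2.boundingRect(ct),rect(c,ct,.042))
print(H[183,255:325:3].tolist())
s,R=tool();print(R,s["ee_pos"])
w=imaging.camera("wrist");print(w["camera_matrix"][0,0],R.T@(-w["R"].T@w["t"]-s["ee_pos"]),w["R"]@R)
save(c,"crop1.png",(140,150,350,260),3.5)
E
```

```text
blue (180, 217, 11, 11) [424.1949 240.2914  34.0014  34.1556   0.6   ]
blue (274, 80, 2, 24) [877.3344 -61.0588  80.6295   3.4587   0.4462]
blue (178, 80, 2, 23) [876.8925 271.4097  77.347    3.4772   1.1478]
dark (264, 166, 54, 34) [ 559.5024 -110.1215  179.6306   92.5196   82.3306]
[[17, 137, 230], [20, 121, 238], [21, 120, 238], [21, 122, 250], [12, 221, 104], [11, 200, 106], [10, 224, 106], [18, 25, 176], [19, 23, 179], [15, 21, 173], [27, 13, 182], [11, 194, 117], [11, 207, 112], [10, 200, 115], [11, 214, 117], [12, 210, 119], [12, 203, 122], [11, 192, 118], [10, 206, 105], [19, 127, 239], [21, 128, 237], [22, 116, 237], [23, 113, 238], [23, 108, 239]]
[[ 0.9128  0.4085 -0.0005]
 [ 0.4085 -0.9128  0.0009]
 [-0.0001 -0.001  -1.    ]] [ 0.2553 -0.5704  0.4042]
311.74526852793474 [0.0705 0.0002 0.0202] [[-0.0001  1.     -0.0011]
 [-0.9662 -0.0004 -0.2579]
 [-0.2579  0.001   0.9662]]
```

View pics/crop1.png

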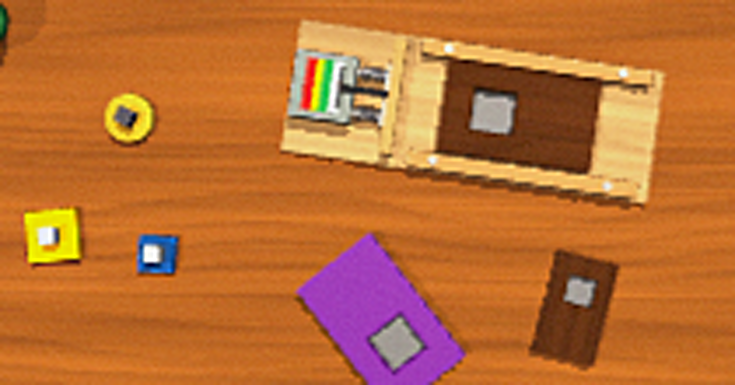

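The crop shows the grey pocket at about (493,113), which is (281,182) in the full picture. It also shows the blue body with its light stud at (155,254), square to the image. Next I move over the board with the tool's x axis along the jig and measure with the wrist camera.

>>> {"method": "move_arm", "body": {
  "steps": [
    {"spin": -0.145},
    {"spin": -0.145},
    {"spin": -0.145},
    {"spin": -0.145},
    {"spin": -0.145},
    {"spin": -0.145},
    {"spin": -0.14}
  ]
}}

```text
$.steps[0]: bad value
```

>>> {"method": "move_arm", "body": {
  "steps": [
    {"dx": 1.5,"dy": 0.8},
    {"dx": 3,"dy": 1.5},
    {"dx": 3,"dy": 1.5},
    {"dx": 3,"dy": 1.5},
    {"dx": 3,"dy": 1.5},
    {"dx": 3,"dy": 1.5},
    {"dx": 3,"dy": 1.5},
    {"dx": 3,"dy": 1.5},
    {"dx": 3,"dy": 1.5},
    {"dx": 3,"dy": 1.5},
    {"dx": 3,"dy": 1.5},
    {"dx": 3,"dy": 1.5}
  ]
}}

```text
$.steps[0]: bad value
```

>>> {"method": "move_arm", "body": {
  "steps": [
    {"dx": 3,"dy": 1.5},
    {"dx": 3,"dy": 1.5,"dz": 1},
    {"dx": 3,"dy": 1.5,"dz": 1},
    {"dx": 3,"dy": 1.5,"dz": 1},
    {"dx": 2,"dy": 0.5,"dz": 1},
    {},
    {},
    {}
  ]
}}

```text
$.steps[0]: bad value
```

```bash
python3 - <<'E'
from h import *
c=imaging.camera("wrist");save(c,"w1.png");s,R=tool();print(s["time"],s["ee_pos"],R,s["joint_positions"])
E
```

```text
0.25 [ 0.2553 -0.5704  0.4044] [[ 0.9128  0.4085 -0.0003]
 [ 0.4085 -0.9128  0.0005]
 [-0.     -0.0006 -1.    ]] [ 1.1274  0.3325 -0.0647  1.4605  0.0216  1.3499 -0.0885]
```

View pics/w1.png

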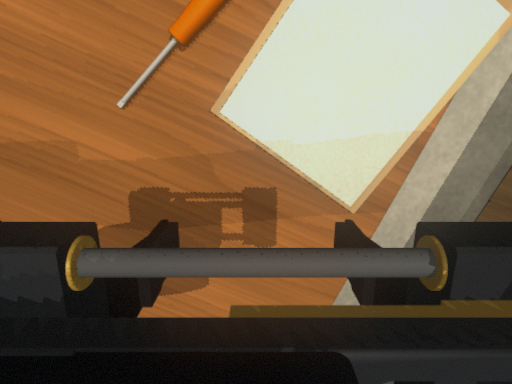

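The refused calls moved nothing, because each row needs all four keys. The picture shows the gripper covering rows 220 and below, so targets have to lie ahead of the TCP along tool x.

>>> {"method": "move_arm", "body": {
  "steps": [
    {"dx": 0,"dy": 0,"dz": 0,"spin": -0.145},
    {"dx": 0,"dy": 0,"dz": 0,"spin": -0.145},
    {"dx": 0,"dy": 0,"dz": 0,"spin": -0.145},
    {"dx": 0,"dy": 0,"dz": 0,"spin": -0.145},
    {"dx": 0,"dy": 0,"dz": 0,"spin": -0.145},
    {"dx": 0,"dy": 0,"dz": 0,"spin": -0.145},
    {"dx": 0,"dy": 0,"dz": 0,"spin": -0.14}
  ]
}}

```text
time: 0.95
ee_pos: [0.2553, -0.5705, 0.4046]
eef_rot: [0.753, 0.658, 0.0, -0.0]
ft_force: [-0.7, 0.5, 1.7]
width: 0.0871
grip_force: 0.0
```

>>> {"method": "move_arm", "body": {
  "steps": [
    {"dx": 1.5,"dy": 0.8,"dz": 0,"spin": 0},
    {"dx": 3,"dy": 1.5,"dz": 0,"spin": 0},
    {"dx": 3,"dy": 1.5,"dz": 0,"spin": 0},
    {"dx": 3,"dy": 1.5,"dz": 0,"spin": 0},
    {"dx": 3,"dy": 1.5,"dz": 0,"spin": 0},
    {"dx": 3,"dy": 1.5,"dz": 0,"spin": 0},
    {"dx": 3,"dy": 1.5,"dz": 0,"spin": 0},
    {"dx": 3,"dy": 1.5,"dz": 0,"spin": 0},
    {"dx": 3,"dy": 1.5,"dz": 0,"spin": 0},
    {"dx": 3,"dy": 1.5,"dz": 0,"spin": 0},
    {"dx": 3,"dy": 1.5,"dz": 0,"spin": 0},
    {"dx": 3,"dy": 1.5,"dz": 0,"spin": 0}
  ]
}}

```text
time: 2.15
ee_pos: [0.4754, -0.2506, 0.4048]
eef_rot: [0.756, 0.655, -0.0, 0.0]
ft_force: [0.0, 0.4, -0.2]
width: 0.0871
grip_force: 0.0
```

>>> {"method": "move_arm", "body": {
  "steps": [
    {"dx": 3,"dy": 2,"dz": 0,"spin": 0},
    {"dx": 3,"dy": 2,"dz": 1,"spin": 0},
    {"dx": 2,"dy": 2,"dz": 1,"spin": 0},
    {"dx": 1,"dy": 0.5,"dz": 1,"spin": 0},
    {"dx": 0,"dy": 0,"dz": 1,"spin": 0},
    {"dx": 0,"dy": 0,"dz": 0,"spin": 0},
    {"dx": 0,"dy": 0,"dz": 0,"spin": 0}
  ]
}}

```text
time: 2.85
ee_pos: [0.5509, -0.1742, 0.3648]
eef_rot: [0.756, 0.655, -0.0, 0.0]
ft_force: [-1.5, 0.2, -0.4]
width: 0.0866
grip_force: 0.0
```

```bash
python3 - <<'E'
from h import *
c=imaging.camera("wrist");save(c,"w2.png");s,R=tool();print(s["time"],s["ee_pos"],R,s["joint_positions"],s["joint_vel"])
np.savez("w2.npz",**c)
H=hsv(c);d=(H[...,2]<130)&(H[...,0]<25)&(H[...,1]>120);d[225:]=0
for ct in blobs(d,300)[:4]: print(cv2.boundingRect(ct),rect(c,ct,.042))
g=(H[...,1]<60)&(H[...,2]>90);g[225:]=0
for ct in blobs(g,200)[:6]: print("grey",cv2.boundingRect(ct),rect(c,ct,.042),rect(c,ct,.024))
E
```

```text
2.9 [ 0.551  -0.1742  0.3652] [[ 0.1422  0.9898  0.0002]
 [ 0.9898 -0.1422 -0.0009]
 [-0.0009  0.0004 -1.    ]] [ 0.6599  0.2983 -0.519   1.6215  0.1545  1.2623 -0.0297] [ 0.0015 -0.0025 -0.0053 -0.0108 -0.     -0.0003  0.0003]
(207, 39, 77, 155) [ 549.4365 -115.481   141.4826   70.1472   82.1549]
(437, 115, 75, 109) [ 773.2693 -196.7357  106.8568   76.2569   83.4758]
(45, 110, 107, 111) [ 398.7875 -142.0207  100.6401  103.039    72.8064]
grey (236, 62, 41, 43) [564.0538 -83.6268  36.5737  37.1029  81.8142] [564.2269 -82.3619  38.7496  39.3103  81.8142]
grey (0, 0, 31, 44) [356.8208   0.1952  32.4756  25.7098  38.9079] [344.6649   6.447   34.4077  27.2394  38.9079]
grey (103, 179, 21, 22) [ 407.3709 -163.4374   20.9115   20.1027   75.7901] [ 398.2224 -166.9208   22.1556   21.2987   75.7901]
```

View pics/w2.png

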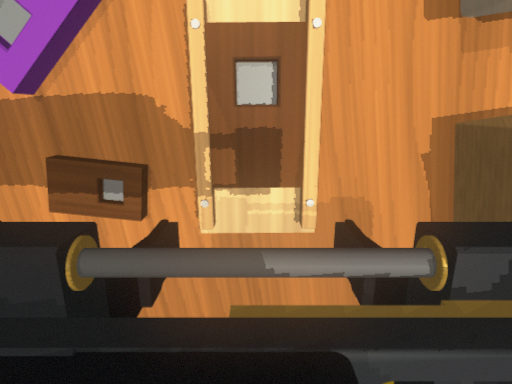

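The pocket floor is a grey square at (256,83), and the board runs from row 22 (front) to row 187 (rear), upright in the image. So the tool is aligned with the jig (81.8°). The pocket floor measures about 39 x 39 mm at (0.564,-0.082). Next is the lug.

>>> {"method": "move_arm", "body": {
  "steps": [
    {"dx": 1.4,"dy": -0.8,"dz": 0,"spin": 0},
    {"dx": 2.8,"dy": -1.6,"dz": 0,"spin": 0},
    {"dx": 2.8,"dy": -1.6,"dz": 0,"spin": 0},
    {"dx": 2.8,"dy": -1.6,"dz": 0,"spin": 0},
    {"dx": 2.8,"dy": -1.6,"dz": 0,"spin": 0},
    {"dx": 2.8,"dy": -1.6,"dz": 0,"spin": 0},
    {"dx": 2.8,"dy": -1.6,"dz": 0,"spin": 0},
    {"dx": 2.8,"dy": -1.6,"dz": 0,"spin": 0},
    {"dx": 2.8,"dy": -1.6,"dz": 0,"spin": 0},
    {"dx": 2.8,"dy": -1.6,"dz": 0,"spin": 0},
    {"dx": 2.8,"dy": -1.6,"dz": 0,"spin": 0},
    {"dx": 1.4,"dy": -0.5,"dz": 0,"spin": 0}
  ]
}}

```text
time: 4.1
ee_pos: [0.4211, 0.1592, 0.3652]
eef_rot: [0.754, 0.657, 0.0, 0.001]
ft_force: [0.1, 0.1, -0.0]
width: 0.0876
grip_force: 0.0
```

>>> {"method": "move_arm", "body": {
  "steps": [
    {"dx": 0,"dy": 0,"dz": 1,"spin": -0.14},
    {"dx": 0,"dy": 0,"dz": 1,"spin": 0},
    {"dx": 0,"dy": 0,"dz": 0,"spin": 0},
    {"dx": 0,"dy": 0,"dz": 0,"spin": 0}
  ],
  "claw": 5
}}

```text
time: 4.5
ee_pos: [0.4232, 0.1558, 0.3447]
eef_rot: [0.708, 0.706, -0.0, -0.0]
ft_force: [-0.4, -0.9, -0.6]
width: 0.0631
grip_force: 0.0
```

```bash
python3 - <<'E'
from h import *
c=imaging.camera("wrist");save(c,"w3.png");s,R=tool();print(s["time"],s["ee_pos"],R)
H=hsv(c);b=(H[...,0]>100)&(H[...,0]<125)&(H[...,1]>120)&(H[...,2]>50)
for ct in blobs(b,100)[:3]: print("blue",cv2.boundingRect(ct),rect(c,ct,.018),rect(c,ct,0.))
g=(H[...,1]<60)&(H[...,2]>120);g[225:]=0
for ct in blobs(g,60)[:6]: print("grey",cv2.boundingRect(ct),rect(c,ct,.044))
w=dict(np.load("w2.npz"));H=hsv(w)
# board rear/front edges on dark column profile, in w2
P=ray(w,[(208,22),(305,22),(208,187),(303,187)],.042);print(P, (P[:2].mean(0)-P[2:].mean(0)))
print(H[10:30,240,2],H[180:195,255,2])
E
```

```text
4.55 [0.4234 0.1559 0.3449] [[ 0.0031  1.      0.0002]
 [ 1.     -0.0031 -0.0002]
 [-0.0002  0.0002 -1.    ]]
blue (238, 68, 38, 40) [423.9318 244.1393  34.1984  34.1211  87.4783] [423.9416 245.2086  36.2069  36.1251  87.4783]
grey (247, 76, 20, 21) [424.0407 243.7429  16.2197  16.2785  89.7794]
grey (405, 36, 23, 25) [556.3102 273.4836  14.216   14.0535  62.7088]
[[ 0.5296 -0.0272  0.042 ]
 [ 0.6138 -0.0393  0.042 ]
 [ 0.5024 -0.1741  0.042 ]
 [ 0.5966 -0.1876  0.042 ]] [0.0222 0.1476 0.    ]
[247 247 248 247 247 248 247 247 247 247 247 242 193 141 142 141 143 143
 141 141] [105 105 106 106 106 109 106 128 177 186 185 184 185 187 211]
```

View pics/w3.png

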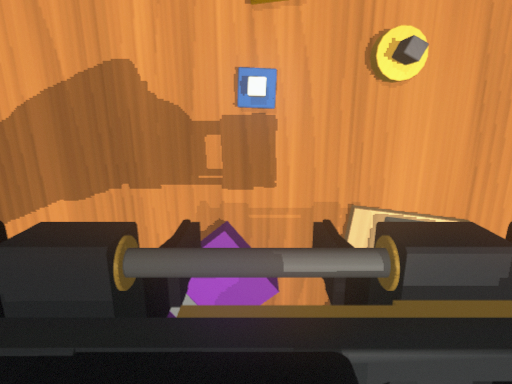

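The blue lug shows at (257,88) with its stud at (257,86), square to the tool. The stud measures 16.2 mm at (0.424,0.2438). The board's edges give a 149 mm length and the same pocket centre as before. I'm moving in to grasp.

>>> {"method": "move_arm", "body": {
  "steps": [
    {"dx": 2,"dy": 0,"dz": 0,"spin": 0},
    {"dx": 2.4,"dy": 0,"dz": 1,"spin": 0},
    {"dx": 2.4,"dy": 0,"dz": 2,"spin": 0},
    {"dx": 2,"dy": 0,"dz": 2,"spin": 0},
    {"dx": 0,"dy": 0,"dz": 2,"spin": 0},
    {"dx": 0,"dy": 0,"dz": 2,"spin": 0},
    {"dx": 0,"dy": 0,"dz": 2,"spin": 0},
    {"dx": 0,"dy": 0,"dz": 2,"spin": 0},
    {"dx": 0,"dy": 0,"dz": 1,"spin": 0},
    {"dx": 0,"dy": 0,"dz": 0,"spin": 0},
    {"dx": 0,"dy": 0,"dz": 0,"spin": 0}
  ],
  "claw": 4.5
}}

```text
time: 5.65
ee_pos: [0.4237, 0.2443, 0.2055]
eef_rot: [0.707, 0.707, 0.0, 0.0]
ft_force: [-0.0, 0.2, 0.1]
width: 0.0452
grip_force: 0.0
```

>>> {"method": "move_arm", "body": {
  "steps": [
    {"dx": 0,"dy": 0,"dz": 0,"spin": 0},
    {"dx": 0,"dy": 0,"dz": 0,"spin": 0},
    {"dx": 0,"dy": 0,"dz": 0,"spin": 0},
    {"dx": 0,"dy": 0,"dz": 0,"spin": 0},
    {"dx": 0,"dy": 0,"dz": 0,"spin": 0},
    {"dx": 0,"dy": 0,"dz": 0,"spin": 0}
  ],
  "claw": 1,
  "squeeze": 25
}}

```text
time: 6.25
ee_pos: [0.4235, 0.2442, 0.2049]
eef_rot: [0.707, 0.707, 0.0, 0.0]
ft_force: [-0.1, 0.0, 3.8]
width: 0.0159
grip_force: 25.0
```

The lug is held: the opening is 15.9 mm, which matches the stud. Now I lift it and carry it to just above the pocket.

>>> {"method": "move_arm", "body": {
  "steps": [
    {"dx": 0,"dy": 0,"dz": -1,"spin": 0},
    {"dx": 0,"dy": 0,"dz": -2,"spin": 0},
    {"dx": 0,"dy": 0,"dz": -2,"spin": 0},
    {"dx": 0,"dy": 0,"dz": -2,"spin": 0},
    {"dx": -1,"dy": 0.4,"dz": -2,"spin": 0},
    {"dx": -2,"dy": 0.9,"dz": -1,"spin": 0},
    {"dx": -3,"dy": 1.3,"dz": 0,"spin": 0},
    {"dx": -3,"dy": 1.3,"dz": 0,"spin": 0},
    {"dx": -3,"dy": 1.3,"dz": 0,"spin": 0},
    {"dx": -3,"dy": 1.3,"dz": 0,"spin": 0}
  ]
}}

```text
time: 7.25
ee_pos: [0.4886, 0.093, 0.3054]
eef_rot: [0.707, 0.707, 0.0, 0.0]
ft_force: [0.2, 0.3, -1.6]
width: 0.0156
grip_force: 25.0
```

>>> {"method": "move_arm", "body": {
  "steps": [
    {"dx": -3,"dy": 1.3,"dz": 0,"spin": 0},
    {"dx": -3,"dy": 1.3,"dz": 0,"spin": 0},
    {"dx": -3,"dy": 1.3,"dz": 0,"spin": 0},
    {"dx": -3,"dy": 1.3,"dz": 0,"spin": 0},
    {"dx": -3,"dy": 1.3,"dz": 0,"spin": 0},
    {"dx": -2.7,"dy": 1.1,"dz": 0,"spin": 0},
    {"dx": 0,"dy": 0,"dz": 0,"spin": 0.07},
    {"dx": 0,"dy": 0,"dz": 0,"spin": 0.07},
    {"dx": 0,"dy": 0,"dz": 0,"spin": 0},
    {"dx": 0,"dy": 0,"dz": 0,"spin": 0},
    {"dx": 0,"dy": 0,"dz": 0,"spin": 0}
  ]
}}

```text
time: 8.35
ee_pos: [0.5643, -0.0826, 0.305]
eef_rot: [0.754, 0.657, 0.0, 0.0]
ft_force: [0.8, -0.1, -0.9]
width: 0.0157
grip_force: 25.0
```

```bash
python3 - <<'E'
from h import *
s,R=tool();print(s["time"],s["ee_pos"],R,s["width"],s["ft_force"])
print(100*R.T@(np.array([.5642,-.0824,.25])-s["ee_pos"]), np.degrees(np.arctan2(R[1,0],R[0,0])))
c=imaging.camera("wrist");save(c,"w4.png")
E
```

```text
8.35 [ 0.5643 -0.0826  0.305 ] [[ 0.1375  0.9905  0.0001]
 [ 0.9905 -0.1375 -0.0001]
 [-0.      0.0002 -1.    ]] 0.01572387121845864 [ 0.7663 -0.148  -0.8968]
[ 0.0182 -0.0142  5.4992] 82.09664323561829
```

>>> {"method": "move_arm", "body": {
  "steps": [
    {"dx": 0,"dy": 0,"dz": 1,"spin": 0},
    {"dx": 0,"dy": 0,"dz": 2,"spin": 0},
    {"dx": 0,"dy": 0,"dz": 1.5,"spin": 0},
    {"dx": 0,"dy": 0,"dz": 0.6,"spin": 0},
    {"dx": 0,"dy": 0,"dz": 0.4,"spin": 0},
    {"dx": 0,"dy": 0,"dz": 0.4,"spin": 0},
    {"dx": 0,"dy": 0,"dz": 0.3,"spin": 0},
    {"dx": 0,"dy": 0,"dz": 0,"spin": 0},
    {"dx": 0,"dy": 0,"dz": 0,"spin": 0}
  ]
}}

```text
time: 9.3
ee_pos: [0.5645, -0.0828, 0.2431]
eef_rot: [0.755, 0.656, 0.0, 0.0]
ft_force: [-0.9, -0.1, -1.0]
width: 0.0157
grip_force: 25.0
```

The lug is below the mouth with no contact force, so it has entered the pocket. I keep lowering it.

>>> {"method": "move_arm", "body": {
  "steps": [
    {"dx": 0,"dy": 0,"dz": 0.4,"spin": 0},
    {"dx": 0,"dy": 0,"dz": 0.4,"spin": 0},
    {"dx": 0,"dy": 0,"dz": 0.3,"spin": 0},
    {"dx": 0,"dy": 0,"dz": 0.2,"spin": 0},
    {"dx": 0,"dy": 0,"dz": 0.1,"spin": 0},
    {"dx": 0,"dy": 0,"dz": 0.1,"spin": 0},
    {"dx": 0,"dy": 0,"dz": 0,"spin": 0},
    {"dx": 0,"dy": 0,"dz": 0,"spin": 0}
  ]
}}

```text
time: 10.1
ee_pos: [0.5643, -0.0827, 0.2289]
eef_rot: [0.755, 0.656, -0.0, 0.0]
ft_force: [-7.4, 0.5, 13.8]
width: 0.0158
grip_force: 25.1
```

>>> {"method": "move_arm", "body": {
  "steps": [
    {"dx": 0,"dy": 0,"dz": 0.1,"spin": 0},
    {"dx": 0,"dy": 0,"dz": 0,"spin": 0},
    {"dx": 0,"dy": 0,"dz": 0,"spin": 0}
  ]
}}

```text
time: 10.4
ee_pos: [0.5645, -0.0826, 0.2288]
eef_rot: [0.755, 0.656, -0.0, 0.0]
ft_force: [-11.0, -0.0, 22.7]
width: 0.0157
grip_force: 25.0
```

>>> {"method": "move_arm", "body": {
  "steps": [
    {"dx": 0,"dy": 0,"dz": -0.1,"spin": 0},
    {"dx": 0,"dy": 0,"dz": 0,"spin": 0},
    {"dx": 0,"dy": 0,"dz": 0,"spin": 0},
    {"dx": 0,"dy": 0,"dz": 0,"spin": 0}
  ],
  "claw": 4
}}

```text
time: 10.8
ee_pos: [0.5644, -0.0828, 0.2276]
eef_rot: [0.755, 0.656, -0.0, -0.0]
ft_force: [0.5, 0.3, -0.6]
width: 0.0371
grip_force: 0.0
```

>>> {"method": "move_arm", "body": {
  "steps": [
    {"dx": 0,"dy": 0,"dz": -1,"spin": 0},
    {"dx": 0,"dy": 0,"dz": -2,"spin": 0},
    {"dx": 0,"dy": 0,"dz": -2,"spin": 0},
    {"dx": -1,"dy": 0,"dz": -2,"spin": 0},
    {"dx": -3,"dy": 0,"dz": -2,"spin": 0},
    {"dx": -3,"dy": 0,"dz": -2,"spin": 0},
    {"dx": -3,"dy": 0,"dz": -1,"spin": 0},
    {"dx": -3,"dy": 0,"dz": 0,"spin": 0},
    {"dx": -2,"dy": 0,"dz": 0,"spin": 0},
    {"dx": 0,"dy": 0,"dz": 0,"spin": 0},
    {"dx": 0,"dy": 0,"dz": 0,"spin": 0}
  ],
  "claw": 0
}}

```text
time: 11.9
ee_pos: [0.5435, -0.2312, 0.3482]
eef_rot: [0.755, 0.656, 0.0, 0.0]
ft_force: [-0.0, 0.6, -0.3]
width: 0.0007
grip_force: 0.0
```

```bash
python3 - <<'E'
from h import *
c=imaging.camera("wrist");save(c,"w5.png");s,R=tool();print(s["time"],s["ee_pos"],R,s["width"],s["ft_force"])
H=hsv(c);b=(H[...,0]>100)&(H[...,0]<125)&(H[...,1]>120)&(H[...,2]>50);b[225:]=0
for ct in blobs(b,100)[:3]: print("blue",cv2.boundingRect(ct),rect(c,ct,.042))
np.savez("w5.npz",**c)
E
```

```text
11.95 [ 0.5437 -0.2304  0.3481] [[ 0.1385  0.9904  0.0004]
 [ 0.9904 -0.1385  0.0005]
 [ 0.0006  0.0004 -1.    ]] 0.0006659194697190984 [ 0.2968 -0.885  -0.2753]
blue (235, 0, 43, 32) [563.945  -88.9834  23.0179  35.0007  81.957 ]
```

View pics/w5.png

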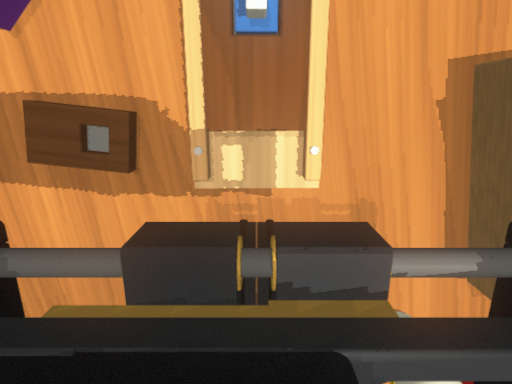

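The lug sits in the pocket at (256,15), square and level with the board top. Its body measures 35 mm wide at the 42 mm plane, and the board's rear edge is at row 131. The closed fingers are in line with the jig, about 40 mm behind the rear face, so I descend and begin pushing.

>>> {"method": "move_arm", "body": {
  "steps": [
    {"dx": 0.5,"dy": 0,"dz": 1,"spin": 0},
    {"dx": 0.5,"dy": 0,"dz": 2,"spin": 0},
    {"dx": 0,"dy": 0,"dz": 2,"spin": 0},
    {"dx": 0,"dy": 0,"dz": 2,"spin": 0},
    {"dx": 0,"dy": 0,"dz": 2,"spin": 0},
    {"dx": 0,"dy": 0,"dz": 2,"spin": 0},
    {"dx": 0,"dy": 0,"dz": 2,"spin": 0},
    {"dx": 0,"dy": 0,"dz": 1,"spin": 0},
    {"dx": 0,"dy": 0,"dz": 0.5,"spin": 0},
    {"dx": 0,"dy": 0,"dz": 0,"spin": 0},
    {"dx": 0,"dy": 0,"dz": 0,"spin": 0}
  ],
  "squeeze": 20
}}

```text
time: 13.05
ee_pos: [0.5452, -0.2213, 0.2035]
eef_rot: [0.755, 0.656, 0.0, 0.001]
ft_force: [0.0, -1.1, 0.5]
width: 0.0004
grip_force: 0.0
```

>>> {"method": "move_arm", "body": {
  "steps": [
    {"dx": 0.8,"dy": 0,"dz": 0,"spin": 0},
    {"dx": 0.8,"dy": 0,"dz": 0,"spin": 0},
    {"dx": 0.5,"dy": 0,"dz": 0,"spin": 0},
    {"dx": 0.4,"dy": 0,"dz": 0,"spin": 0},
    {"dx": 0.4,"dy": 0,"dz": 0,"spin": 0},
    {"dx": 0.4,"dy": 0,"dz": 0,"spin": 0},
    {"dx": 0.4,"dy": 0,"dz": 0,"spin": 0},
    {"dx": 0.4,"dy": 0,"dz": 0,"spin": 0},
    {"dx": 0.4,"dy": 0,"dz": 0,"spin": 0},
    {"dx": 0.4,"dy": 0,"dz": 0,"spin": 0}
  ]
}}

```text
time: 14.05
ee_pos: [0.5518, -0.1728, 0.2028]
eef_rot: [0.755, 0.656, 0.0, 0.0]
ft_force: [-0.4, -2.7, 1.7]
width: 0.0001
grip_force: 1.2
```

```bash
python3 - <<'E'
from h import *
c=imaging.camera("top");save(c,"t2.png",(200,145,345,220),5);s,R=tool();print(s["time"],s["ee_pos"],R.T@s["ft_force"],s["width"])
u=np.array([.1426,.9898]);print((s["ee_pos"][:2]-[.5606,-.1071])@u)
E
```

```text
14.1 [ 0.5519 -0.1719  0.2028] [-2.0748  0.5099 -0.0181] 0.00027696953441828595
-0.06538194994500902
```

View pics/t2.png

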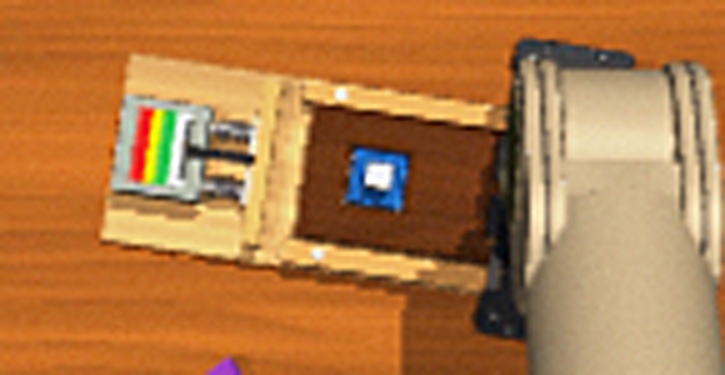

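The top view shows the board's front edge at column 300, about 15–20 mm short of the cleat at column 278. The pointer's tip, around column 190, is still at the white. The fingers are in contact with about 2 N of sliding drag, so I carry on gently.

>>> {"method": "move_arm", "body": {
  "steps": [
    {"dx": 0.3,"dy": 0,"dz": 0,"spin": 0},
    {"dx": 0.3,"dy": 0,"dz": 0,"spin": 0},
    {"dx": 0.3,"dy": 0,"dz": 0,"spin": 0},
    {"dx": 0.2,"dy": 0,"dz": 0,"spin": 0},
    {"dx": 0.2,"dy": 0,"dz": 0,"spin": 0},
    {"dx": 0.2,"dy": 0,"dz": 0,"spin": 0},
    {"dx": 0.2,"dy": 0,"dz": 0,"spin": 0}
  ]
}}

```text
time: 14.8
ee_pos: [0.5541, -0.156, 0.2028]
eef_rot: [0.755, 0.656, -0.0, 0.0]
ft_force: [-0.6, -2.3, 2.5]
width: 0.0004
grip_force: 1.3
```

>>> {"method": "move_arm", "body": {
  "steps": [
    {"dx": 0.2,"dy": 0,"dz": 0,"spin": 0},
    {"dx": 0.2,"dy": 0,"dz": 0,"spin": 0},
    {"dx": 0.2,"dy": 0,"dz": 0,"spin": 0},
    {"dx": 0,"dy": 0,"dz": 0,"spin": 0}
  ]
}}

```text
time: 15.2
ee_pos: [0.5549, -0.1498, 0.2027]
eef_rot: [0.755, 0.656, 0.0, -0.0]
ft_force: [0.1, -1.6, 0.1]
width: 0.0003
grip_force: 0.8
```

```bash
python3 - <<'E'
from h import *
c=imaging.camera("top");s,R=tool();print(s["time"],s["ee_pos"],R.T@s["ft_force"],s["width"])
u=np.array([.1426,.9898]);print((s["ee_pos"][:2]-[.5606,-.1071])@u)
H=hsv(c);b=(H[...,0]>100)&(H[...,0]<125)&(H[...,1]>120)&(H[...,2]>50)
b[:,:220]=0;b[:160]=0
for ct in blobs(b,8)[:2]: print(rect(c,ct,.042))
E
```

```text
15.25 [ 0.5549 -0.1498  0.2027] [-1.1856  0.2944 -0.3751] 0.0006333327496220529
-0.04305786635247178
[570.883  -42.151   37.0209  36.6108  81.0428]
```

>>> {"method": "move_arm", "body": {
  "steps": [
    {"dx": 0.2,"dy": 0,"dz": 0,"spin": 0},
    {"dx": 0.2,"dy": 0,"dz": 0,"spin": 0},
    {"dx": 0.2,"dy": 0,"dz": 0,"spin": 0},
    {"dx": 0,"dy": 0,"dz": 0,"spin": 0}
  ]
}}

```text
time: 15.65
ee_pos: [0.5557, -0.1447, 0.2027]
eef_rot: [0.755, 0.656, -0.0, 0.0]
ft_force: [0.0, -5.4, 0.6]
width: 0.0003
grip_force: 2.5
```

>>> {"method": "move_arm", "body": {
  "steps": [
    {"dx": 0.2,"dy": 0,"dz": 0,"spin": 0},
    {"dx": 0.2,"dy": 0,"dz": 0,"spin": 0},
    {"dx": 0.2,"dy": 0,"dz": 0,"spin": 0},
    {"dx": 0,"dy": 0,"dz": 0,"spin": 0}
  ]
}}

```text
time: 16.05
ee_pos: [0.5565, -0.1398, 0.2027]
eef_rot: [0.755, 0.655, -0.001, 0.001]
ft_force: [0.7, -8.5, 0.1]
width: 0.0006
grip_force: 4.2
```

The cleat is now bearing on the board, and the force is rising at the spring rate. About 6 mm more should reach mid-green.

>>> {"method": "move_arm", "body": {
  "steps": [
    {"dx": 0.2,"dy": 0,"dz": 0,"spin": 0},
    {"dx": 0.2,"dy": 0,"dz": 0,"spin": 0},
    {"dx": 0.2,"dy": 0,"dz": 0,"spin": 0},
    {"dx": 0,"dy": 0,"dz": 0,"spin": 0},
    {"dx": 0,"dy": 0,"dz": 0,"spin": 0},
    {"dx": 0,"dy": 0,"dz": 0,"spin": 0}
  ]
}}

```text
time: 16.65
ee_pos: [0.5572, -0.1349, 0.2027]
eef_rot: [0.756, 0.655, -0.001, 0.001]
ft_force: [0.9, -12.1, -1.0]
width: 0.0003
grip_force: 5.9
```

```bash
python3 - <<'E'
from h import *
c=imaging.camera("top");s,R=tool();print(s["time"],s["ee_pos"],R.T@s["ft_force"])
d=imaging.camera("side")
a=cv2.resize(c["img"][155:210,210:300,::-1],(720,290),interpolation=cv2.INTER_CUBIC)
b=cv2.resize(d["img"][190:240,190:280,::-1],(720,290),interpolation=cv2.INTER_CUBIC)
cv2.imwrite("pics/f1.png",np.vstack([a,b]))
E
```

```text
16.7 [ 0.5572 -0.1349  0.2027] [-12.312    1.6742   1.9367]
```

View pics/f1.png

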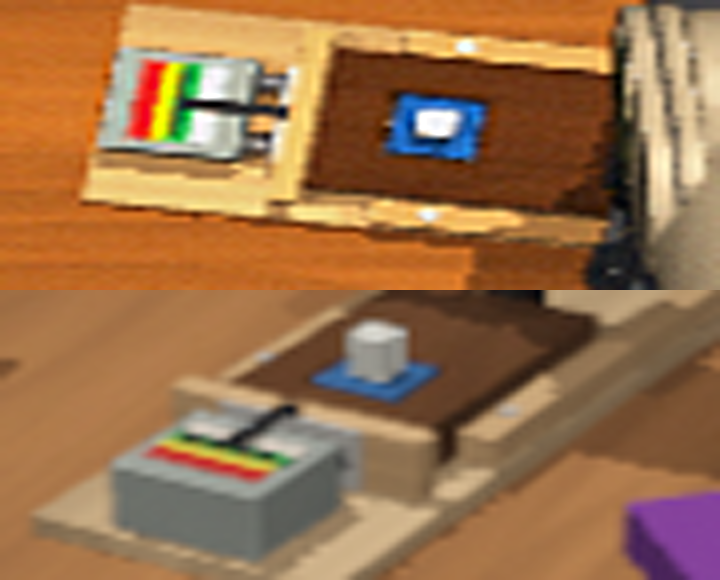

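Both views show the pointer tip inside the green: top view at (183,105), between yellow's edge (183) and white (200), and side view at (235,440). The cleat bears on the board's front end, and the lug is flush. I check that it holds steady before handing in.

>>> {"method": "move_arm", "body": {
  "steps": [
    {"dx": 0,"dy": 0,"dz": 0,"spin": 0},
    {"dx": 0,"dy": 0,"dz": 0,"spin": 0},
    {"dx": 0,"dy": 0,"dz": 0,"spin": 0},
    {"dx": 0,"dy": 0,"dz": 0,"spin": 0},
    {"dx": 0,"dy": 0,"dz": 0,"spin": 0},
    {"dx": 0,"dy": 0,"dz": 0,"spin": 0}
  ]
}}

```text
time: 17.35
ee_pos: [0.5572, -0.1349, 0.2028]
eef_rot: [0.756, 0.655, -0.001, 0.001]
ft_force: [1.1, -12.2, -0.8]
width: 0.0005
grip_force: 5.9
```

```bash
python3 - <<'E'
from h import *
c=imaging.camera("top");s,R=tool();H=hsv(c);print(s["ee_pos"],R.T@s["ft_force"])
# scale colours centroids and pointer's far tip along jig x at scale height
for n,lo,hi in(("red",0,8),("yel",22,34),("green",45,80)):
    m=(H[...,0]>=lo)&(H[...,0]<=hi)&(H[...,1]>140);m[:,:215]=0;m[:,245:]=0;m[:160]=0;m[:,:]&=np.arange(384)[:,None]<186
    v,q=np.nonzero(m);P=ray(c,np.c_[q,v],.053)[:,:2]@[.1426,.9898];print(n,len(P),np.percentile(P,[5,50,95]))
m=(H[...,2]<80);m[:,:215]=0;m[:,250:]=0;m[:164]=0;m[178:]=0
v,q=np.nonzero(m);P=ray(c,np.c_[q,v],.055)[:,:2]@[.1426,.9898];print("pointer",len(P),P.min(),P.max())
E
```

```text
[ 0.5572 -0.1349  0.2028] [-12.017    2.3542   0.8026]
red 26 [0.173  0.1782 0.1808]
yel 33 [0.164  0.1684 0.1715]
green 27 [0.157  0.1597 0.1628]
pointer 30 0.11842106014192795 0.16236178763947773
```

```bash
python3 -c "
from bench import job
print(job.close_job())"
```

```text
the job is handed in; nothing more can be done
None
```

The blue lug is seated flush in the board, which bears on the cleat under a steady push of about 12 N with the pointer in the green; it was handed in still pushing, and nothing else was touched.

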